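Release a battery pack from the charger and trap it as it pops out

ROBOT

A 6-joint arm with a two-finger parallel gripper is mounted at the origin on the work surface. World frame = base frame: x ahead of the robot, y to its left, z up, the work surface at z = 0. Lengths are in m, angles in rad, forces in N, time in s.
With the tool pointing down it reaches from about 0.275 to 0.875 m from the base axis. Payload 12.5 kg.
Tool frame: the origin (TCP) lies on the centre line of the jaws, within the pads' length; the fingertips stand r.finger_overhang ahead of it and the grasp point (between the pads) lies 3 mm ahead of it (r.finger_overhang is the distance from the TCP to the fingertips, in m); z points along the fingers, y is the line along which they close (so a half turn about z gives the same grasp; the last joint's range is limited). The gripper opens to 85 mm and grips with 20 to 120 N. Pads are 22 mm wide; open, the fingers measure 114 mm over their backs; the gripper's body (76 mm by 85 mm) begins 54 mm behind the grasp point. The pads swing forward as they close: fully open they stand 13 mm farther back than shut.
Start: joints at [-1.245, 0.351, 1.652, -0, 1.139, -0.085], TCP at [0.22, -0.504, 0.232] pointing down, gripper open.
Joint ranges: [-2.75, 2.75], [-0.79, 2.1], [0.01, 2.65], [-1.57, 4.71], [0.07, 3.14], [-2.87, 2.87]. Speed limits (rad/s): [2.22, 2.22, 2.79, 3.14, 3.14, 3.14].

INTERFACE

Orientations are given as a unit quaternion [x, y, z, w].
In Python, from cell import r, optics gives the robot as it stands. The module is installed in compiled form; this text tells all that it offers. Calls block until the motion is done:
- r.move_to(position, orientation): joint-space move of the TCP to a pose.
- r.move_linear(position, rot=None, vel=0.15): straight line of the TCP; rot=None keeps the orientation; vel is the mean speed in m/s.
- r.set_joints(angles): joint-space move.
- r.set_gripper(opening, squeeze=None): opening from 0.0 (shut) to 1.0 (fully open); squeeze is the grip in N (None keeps the last); returns when the fingers have stopped.
- r.sleep(seconds).
- r.inverse_kinematics(position, orientation): joint angles nearest the present ones, or None.
- optics.get_image(name): name is "scene" or "top" or "wrist"; returns a dict with "pixels" (480x640x3 uint8, red, green, blue), "depth" (480x640 float32, m along the optical axis (not along the pixel's ray), 0 where there is no reading), "fx", "fy", "cx", "cy" (pixels), "camera_from_world" (4x4, takes a point from world to camera coordinates); the wrist camera has in their place "mount" (4x4, takes a point from camera to tool coordinates, whose origin is the TCP and whose axes are the flange's). Camera axes: x right, y down, z forward; pixel columns grow to the right and rows downward; lengths in m; the calibration is good to about 2 mm. A picture is of the moment at which its call begins: read the wrist's pose just before it.
A pose or a line that the arm cannot do raises r.PlanningError and nothing moves.
- r.hand_in(): hands the job in; it is judged then, once.
Readings, each from a call of its own:
- r.current_t(): time.
- r.current_q(): joint angles.
- r.current_qvel(): joint speeds.
- r.current_effort(): joint torques, N m.
- r.current_tool_pos(): TCP position.
- r.current_ee_rot(): TCP orientation.
- r.current_contact_force(): force on the tool from outside, world axes, zero at the start.
- r.current_torque(): the same for the moment, N m.
- r.current_opening(): opening from 0.0 (shut) to 1.0 (fully open).
- r.current_finger_force(): force on a finger pad.
Only numpy, scipy, OpenCV 4.12 (cv2) and the standard library are available. Lean on these libraries where they do the work, as an engineer would, in place of code of your own. Each camera call takes 0.05 s, during which the arm holds its last target. There are 200 camera calls.

TASK

Release the slim, flat battery pack from the charger: press down the release key beside its bay with one finger while the other finger stands ready over the apron in front of the pack, so that when the spring pops the pack out it runs a finger's breadth or two and is trapped there before it slides away down the slope. Finish while still holding it trapped with the finger. Do not pinch or lift it, leave the humped pack and its key alone, and disturb nothing that stands around the charger.

Things in the scene. Friction and masses are not known exactly. Their poses are not given: they have to be found in the camera images.
- charger: two-bay desk charger fixed to the bench: a dark wedge 192 mm deep (its x) and 200 mm wide (its y), 22 mm high at the front edge, 77 mm at the rear, plus a 30 mm hood along the rear. Origin: centre of its underside; x runs from its low front to its high rear, y to its left as seen from its front, z up. The bays lie side by side, left (+y) and right (-y), each with a release key on its outer side
- deck: the charger's sloping top face, tilted 16 degrees. Origin: on the face, midway between the bays, level with their mouths (where latched packs' front ends stand); x runs up the slope to the rear, y to the left, z square to the face. Runners 2 mm high. Bay side walls 16 mm high run up-slope from x = 4 mm; below the mouths is an open apron that ends at the front edge, x = -70 mm
- bay_left (a point): mouth of the left bay: on the deck face at deck x = 0, y = +31 mm, on the bay's centre line. Just in front of the pack a 22 mm wide steel catch tooth stands 5 mm above the runners; it goes down with the bay's key and is clear after 5 mm of travel
- bay_right (a point): mouth of the right bay, the same at deck y = -31 mm. In both bays a spring ejector behind the pack pushes it down the slope with 5 N when latched, falling to 1.7 N at the end of its 30 mm stroke; after that the pack slides on down the slippery runners by its own weight
- slim_pack: the slim battery pack, a plain flat block 96 mm long (its x), 52 mm wide (its y) and 24 mm thick, about 0.3 kg, loose in either the left or the right bay and held by the catch. Origin: centre of its underside; x points up the slope to the rear. Latched it sits at x = 48 mm, z = 2 mm in the deck frame
- slim_front (a point): centre of the slim pack's front (down-slope) end face, 12 mm above its underside
- thick_pack: the other pack, in the other bay: same outline 96 x 52 mm, but with a 15 mm hump on top of its rear two thirds, 38 mm thick in all, about 0.42 kg. Origin: centre of its underside. Not to be released
- key_left (a joint): travel of the left bay's release key, m: 0 up, 0.008 fully down; it springs back. About 2 N to start, 4 N fully down
- key_right (a joint): travel of the right bay's release key, same values
- key_left_top (a point): centre of the top face of the left release key, a grey ribbed key 30 mm (along the slope) x 26 mm (across), at deck x = -30 mm, y = +79 mm: on the apron, 48 mm outward of the bay's centre line. Its top is parallel to the deck and stands 18 mm above the face when up, 10 mm when fully down; it moves square to the face
- key_right_top (a point): centre of the top face of the right release key, the mirror image (deck y = -79 mm)
- mug: steel mug, 80 mm across and 88 mm tall with a side handle, standing behind the charger. Origin on the bench under it. To be left alone
- handheld: black handheld radio, 105 x 56 x 32 mm with a 70 mm aerial stub, lying along the charger's left side. Origin on the bench under it. To be left alone
- fuse_jar: small glass jar with a steel cap, 42 mm across and 55 mm tall, standing off the charger's front left corner. Origin on the bench under it. To be left alone
- screwdriver: screwdriver 170 mm long, lying in front of the charger. Origin on the bench under it. To be left alone
Things that resemble listed ones, but are neither listed nor needed, are in the scene too. Leave any pink, purple or yellow look-alike of the slim_pack alone.

How it is judged:
By the outcome, as a careful person would: the job done as asked, in the order asked, and still so for the second after the job is handed in, while the arm keeps its last pose, push and grip.
It also fails if it takes over 35 s, if anything falls off the work surface, if the arm or the gripper's body presses on something with over 40 N, if the wrist force passes 120 N, or if a joint passes its speed limit or range.

## Working session

There is one attempt and no reset: what is moved stays moved. The work goes in short steps, each a Python script; the robot and the scene stay as the last script left them, time stands still between calls to the robot, and variables do not carry over. Pictures are saved under pics/ and viewed, at most 10 in all, crops included, and the job is handed in when it is done.

```bash
mkdir -p pics; python3 - <<'E'
from cell import r, optics
import cv2,numpy as np
for n in ("scene","top"):
    d=optics.get_image(n); cv2.imwrite(f"pics/{n}.png",d["pixels"][:,:,::-1]); np.savez(f"{n}.npz",**d)
    print(n,d["fx"],d["cx"],d["cy"],d["camera_from_world"].round(3).tolist())
print(r.finger_overhang,r.current_t(),r.current_ee_rot(),r.current_opening())
E
```

```text
scene 443.6374568133784 321.4365304691907 236.64587797524945 [[-0.752, 0.659, -0.01, 0.428], [0.432, 0.481, -0.763, -0.213], [-0.498, -0.578, -0.646, 1.055], [0.0, 0.0, 0.0, 1.0]]
top 561.9950066471213 327.4767427741707 254.31825182965775 [[-0.013, -1.0, -0.008, 0.069], [-0.993, 0.014, -0.117, 0.598], [0.117, 0.006, -0.993, 1.04], [0.0, 0.0, 0.0, 1.0]]
0.022 0.1 [ 9.78971180e-01  2.03997914e-01 -7.40983902e-05 -5.24372414e-04] 0.9993260559057392
```

View pics/top.png

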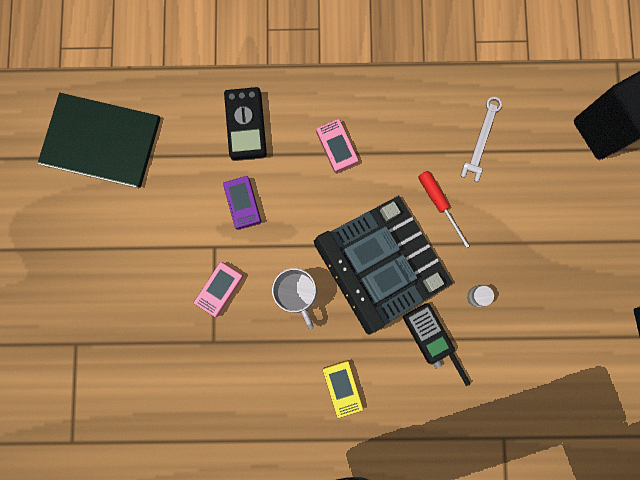

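View pics/scene.png

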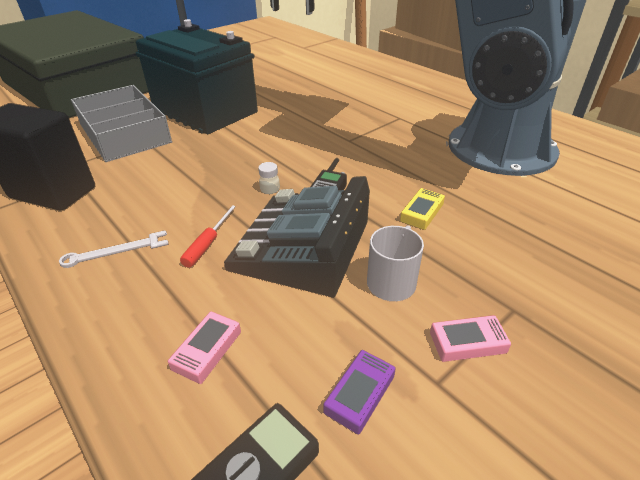

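The top view shows the charger at (385,265), with its front to the right, keys at (391,208) for the right and (433,283) for the left, and the packs at (372,248) and (388,277). The pink, purple and yellow look-alikes lie loose on the bench. Next I'll locate the keys and tell the packs apart by depth.

```bash
cat > h.py <<'E'
import numpy as np, cv2
def cloud(d):
    v,u=np.mgrid[0:480,0:640]; z=d["depth"]
    c=np.stack([(u-d["cx"])/d["fx"]*z,(v-d["cy"])/d["fy"]*z,z],-1)
    T=np.linalg.inv(d["camera_from_world"]); return c@T[:3,:3].T+T[:3,3]
def deck(kl,kr):
    """deck frame from key tops (up)"""
    y=kl-kr; y[2]=0; y/=np.linalg.norm(y); xh=np.array([y[1],-y[0],0])
    a=np.radians(16); x=np.cos(a)*xh+np.array([0,0,np.sin(a)]); z=np.cross(x,y)
    R=np.stack([x,y,z],1); o=(kl+kr)/2-R@np.array([-.03,0,.018]); return R,o
E
python3 - <<'E'
from h import *
d=dict(np.load("top.npz")); P=cloud(d); px=d["pixels"].astype(int)
K=[]
for (u,v) in ((433,283),(391,208)):
    m=np.zeros((480,640),bool); m[v-14:v+15,u-14:u+15]=1
    m&=(px.min(2)>120)&(px.max(2)-px.min(2)<50)&(d["depth"]>0)
    n,l,s,c=cv2.connectedComponentsWithStats(m.astype(np.uint8)); i=1+s[1:,4].argmax()
    p=P[l==i]; K.append(p.mean(0)); print(s[i],c[i],K[-1],np.ptp(p,0))
R,o=deck(*K); print("dist",np.linalg.norm(K[0]-K[1]),"yaw",np.arctan2(R[1,0],R[0,0]),"o",o,"deck origin z exp", .022+.07*np.sin(np.radians(16)))
np.savez("deck.npz",R=R,o=o,K=K)
Q=(P-o)@R
for y in (.031,-.031):
    print(y,[(x,round(float(np.median(Q[...,2][(abs(Q[...,0]-x)<.005)&(abs(Q[...,1]-y)<.012)])),4)) for x in (-.06,-.03,-.01,.01,.02,.04,.06,.08,.09)])
for x in (-.03,.05): print([(y,round(float(np.median(Q[...,2][(abs(Q[...,0]-x)<.005)&(abs(Q[...,1]-y)<.004)])),4)) for y in np.arange(-.095,.1,.01).round(3)])
c=px[180:350,300:510].astype(np.uint8)[:,:,::-1]; 
s=optics=None
dd=dict(np.load("scene.npz"))["pixels"][150:300,215:385][:,:,::-1]
cv2.imwrite("pics/crop.png",np.hstack([cv2.resize(c,(400,324),interpolation=2),cv2.resize(dd,(367,324),interpolation=2)]))
E
```

```text
[426 273  18  18 187] [434.34759358 281.44385027] [ 0.54258882 -0.13847876  0.05162278] [0.03257758 0.03256385 0.01452401]
[380 202  20  17 179] [390.57541899 210.01117318] [ 0.67968172 -0.06029091  0.05109744] [0.03300039 0.03617055 0.01376188]
dist 0.1578229369461283 yaw 2.089111983698092 o [ 0.59439048 -0.07002489  0.04232652] deck origin z exp 0.04129461490718994
0.031 [(-0.06, -0.0), (-0.03, -0.0004), (-0.01, 0.001), (0.01, 0.0262), (0.02, 0.0261), (0.04, 0.0409), (0.06, 0.0404), (0.08, 0.0404), (0.09, 0.0328)]
-0.031 [(-0.06, -0.0), (-0.03, 0.0002), (-0.01, 0.0011), (0.01, 0.0259), (0.02, 0.0253), (0.04, 0.0264), (0.06, 0.0266), (0.08, 0.0267), (0.09, 0.0253)]
[(np.float64(-0.095), 0.0008), (np.float64(-0.085), 0.0182), (np.float64(-0.075), 0.0169), (np.float64(-0.065), 0.005), (np.float64(-0.055), 0.0001), (np.float64(-0.045), 0.0023), (np.float64(-0.035), -0.0002), (np.float64(-0.025), -0.0002), (np.float64(-0.015), 0.0009), (np.float64(-0.005), 0.0001), (np.float64(0.005), -0.0002), (np.float64(0.015), 0.0016), (np.float64(0.025), -0.0006), (np.float64(0.035), -0.0005), (np.float64(0.045), 0.0005), (np.float64(0.055), 0.0004), (np.float64(0.065), 0.0061), (np.float64(0.075), 0.0179), (np.float64(0.085), 0.0182), (np.float64(0.095), 0.0026)]
[(np.float64(-0.095), 0.0029), (np.float64(-0.085), 0.0035), (np.float64(-0.075), 0.0033), (np.float64(-0.065), 0.0045), (np.float64(-0.055), 0.0249), (np.float64(-0.045), 0.026), (np.float64(-0.035), 0.0266), (np.float64(-0.025), 0.0271), (np.float64(-0.015), 0.0266), (np.float64(-0.005), 0.0159), (np.float64(0.005), 0.0367), (np.float64(0.015), 0.0408), (np.float64(0.025), 0.0415), (np.float64(0.035), 0.04), (np.float64(0.045), 0.0406), (np.float64(0.055), 0.0383), (np.float64(0.065), 0.0042), (np.float64(0.075), 0.0026), (np.float64(0.085), 0.0038), (np.float64(0.095), 0.0031)]
```

View pics/crop.png

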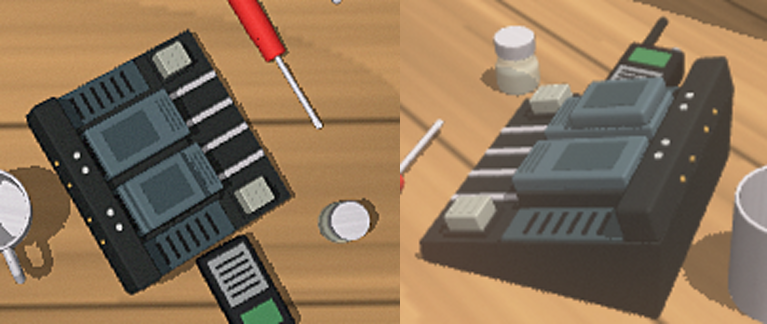

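The slim pack is in the right bay: depth there is a flat 26 mm (24 mm pack plus 2 mm runners) along its length. The left bay steps up to 40 mm, so it holds the humped pack. The crop agrees, with the humped pack next to the radio. The pink, purple and yellow look-alikes are elsewhere. I'll hover over the right key and apron with the tool square to the deck.

```bash
cat >> h.py <<'E'
from scipy.spatial.transform import Rotation as Ro
D=np.load("deck.npz") if __import__("os").path.exists("deck.npz") else None
R,o=D["R"],D["o"]
def pose(x,y,h,s):
    """tips at deck (x,y), height h (shut-finger tips); s: sign of tool y vs deck y"""
    M=np.stack([-s*R[:,0],s*R[:,1],-R[:,2]],1)
    if np.linalg.det(M)<0: M[:,0]*=-1
    return o+R@np.array([x,y,h+.022]), Ro.from_matrix(M).as_quat()
E
python3 - <<'E'
from h import *
from cell import r,optics
q0=r.current_q(); best=None
for s in (1,-1):
    p,q=pose(-.035,-.0565,.09,s); j=r.inverse_kinematics(p,q); print(s,p,j)
    if j is not None:
        c=np.abs(np.array(j)-q0).max()
        if best is None or c<best[0]: best=(c,s,j)
s=best[1]; print("s",s); r.set_joints(best[2])
r.set_gripper(.42,20)
p,q=pose(-.035,-.0565,.06,s); r.move_linear(p)
print(r.current_t(),r.current_opening(),r.current_contact_force(),r.current_tool_pos(),p)
T=np.eye(4);T[:3,:3]=Ro.from_quat(r.current_ee_rot()).as_matrix();T[:3,3]=r.current_tool_pos()
d=optics.get_image("wrist"); d["camera_from_world"]=np.linalg.inv(T@d["mount"]); np.savez("wrist.npz",s=s,**d)
cv2.imwrite("pics/w1.png",d["pixels"][:,:,::-1])
t=optics.get_image("scene"); cv2.imwrite("pics/s2.png",cv2.resize(t["pixels"][100:300,180:400][:,:,::-1],(660,600)))
print(d["mount"].round(3))
E
```

```text
1 [ 0.67543163 -0.09807552  0.14034052] [-0.28678381  0.77905856  1.19969031  0.19618065  1.37049763  2.2772542 ]
-1 [ 0.67543163 -0.09807552  0.14034052] [-0.28678381  0.77905856  1.19969031  0.19618065  1.37049763 -0.86433846]
s -1
3.1917 0.41807316138348716 [-0.4115905  -0.4363867  -0.65833822] [ 0.67109407 -0.09072592  0.1112409 ] [ 0.67133496 -0.09089251  0.11150267]
[[-0.    -0.958 -0.287  0.074]
 [ 1.    -0.001  0.001 -0.001]
 [-0.001 -0.287  0.958 -0.143]
 [ 0.     0.     0.     1.   ]]
```

View pics/w1.png

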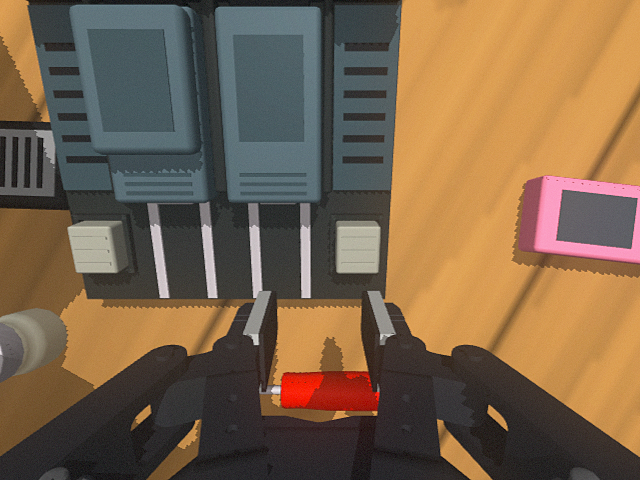

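View pics/s2.png

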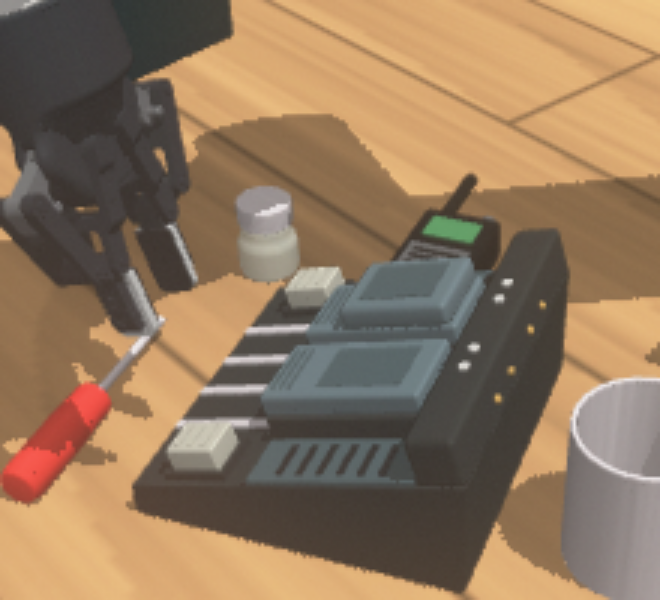

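The wrist view shows the slim pack (front end at y≈203, x 228–320), the right key at (358,247), and the fingertips at about (262,295) and (376,295). The camera looks obliquely, so I'll measure fingertips, key and pack in the deck frame from depth.

```bash
python3 - <<'E'
from h import *
d=dict(np.load("wrist.npz")); Q=(cloud(d)-o)@R
px=d["pixels"].astype(int)
f=lambda u,v:(Q[v,u]*1000).round(1)
m=np.zeros((480,640),bool); m[215:280,325:390]=1
m&=(px.min(2)>150)&(px.max(2)-px.min(2)<60)&(abs(Q[...,2]-.018)<.006)
print("keyR",Q[m].mean(0)*1000,m.sum(), np.percentile(Q[m],[2,98],axis=0)*1000)
m=np.zeros((480,640),bool); m[60:202,222:325]=1; m&=abs(Q[...,2]-.026)<.006
print("pack",np.percentile(Q[m],[1,50,99],axis=0).round(4)*1000)
m=np.zeros((480,640),bool); m[285:400,235:410]=1
for n,a in (("L",slice(235,285)),("R",slice(355,410))):
    k=np.zeros_like(m); k[285:345,a]=1; k&=(Q[...,2]>.03)&(Q[...,2]<.11)
    print(n,np.percentile(Q[k],[1,50,99],axis=0).round(4)*1000)
for uv in ((250,294),(262,294),(274,294),(366,294),(376,294),(383,294),(262,310),(376,310)): print(uv,f(*uv))
E
```

```text
keyR [-27.56835874 -78.89181893  17.45208014] 1672 [[-41.40845676 -90.16969333  16.08547836]
 [-14.62199009 -67.70285768  18.92087211]]
pack [[  2.9 -56.5  23.5]
 [ 40.1 -31.6  25.6]
 [ 72.2  -6.4  27.4]]
L [[-42.9 -38.   84.2]
 [-26.8 -35.   98.7]
 [-22.7 -24.7 109.8]]
R [[-43.  -87.1  83.9]
 [-26.9 -76.9  99.2]
 [-22.7 -73.5 109.9]]
(250, 294) [-65.1  -9.9  -0.9]
(262, 294) [-23.  -33.3  90.4]
(274, 294) [-24.1 -37.8  88.2]
(366, 294) [-23.7 -74.8  89. ]
(376, 294) [-23.5 -78.8  89.4]
(383, 294) [-65.6 -99.   -1.8]
(262, 310) [-23.5 -35.2 103.3]
(376, 310) [-23.5 -76.7 103.2]
```

The fingers line up: finger A spans y −75 to −87 over the key, finger B spans y −25 to −38 in front of the slim pack, and their up-slope face is at x ≈ −23.5. I'll shift 2 mm up-slope and press down under force control.

```bash
python3 - <<'E'
from h import *
from cell import r,optics
X,Y,s=-.033,-.0565,-1
go=lambda h,v=.05: r.move_linear(pose(X,Y,h,s)[0],vel=v)
F=lambda: np.mean([R.T@np.array(r.current_contact_force()) for _ in range(5)],0)
go(.045); r.sleep(.2); f0=F(); print("f0",f0)
h=.045; hc=None
while h>-.012 and r.current_t()<24:
    h-=.002 if hc is None else .001
    go(h,.04); f=F()-f0
    if hc is None and f[2]>1.0: r.sleep(.1); f=F()-f0; hc=h if f[2]>1.0 else None
    if h<.02 or hc: print(round(h*1000,1),f.round(2),round(r.current_t(),2))
    if f[2]>7: break
    if hc and hc-h>.0085: break
r.sleep(.2); print("end",h,hc,F()-f0,r.current_t(),(np.array(r.current_tool_pos())-o)@R)
T=np.eye(4);T[:3,:3]=Ro.from_quat(r.current_ee_rot()).as_matrix();T[:3,3]=r.current_tool_pos()
d=optics.get_image("wrist"); d["camera_from_world"]=np.linalg.inv(T@d["mount"]); np.savez("wrist2.npz",**d)
cv2.imwrite("pics/w2.png",d["pixels"][:,:,::-1])
E
```

```text
f0 [ 0.11057159 -0.0075177   0.03566933]
19.0 [-0.18 -0.05  0.34] 7.19
17.0 [-0.52 -0.27 -0.71] 7.44
15.0 [-0.4   0.48  0.47] 7.69
13.0 [ 0.14  0.31 -0.59] 7.94
11.0 [ 0.37 -0.41 -0.4 ] 8.19
9.0 [ 0.44 -0.35  0.48] 8.44
7.0 [ 0.35 -0.24 -0.04] 8.69
5.0 [-0.26  0.48 -0.57] 8.94
3.0 [0.14 0.16 0.47] 9.19
1.0 [-0.19 -0.43  0.64] 9.44
-1.0 [-0.11  0.35  0.01] 9.69
-3.0 [ 0.34  0.33 -0.41] 9.94
-5.0 [ 0.13 -0.08  0.04] 10.19
-7.0 [-0.5  -0.04  0.52] 10.44
-9.0 [ 0.21 -0.9   0.61] 10.69
-11.0 [-3.15 -0.62  2.1 ] 11.04
-12.0 [-4.28 -1.2   3.63] 11.29
end -0.012000000000000028 -0.011000000000000027 [-4.4077142  -0.58382374  3.94213147] 11.4917 [-0.03342201 -0.05660524  0.01032595]
```

View pics/w2.png

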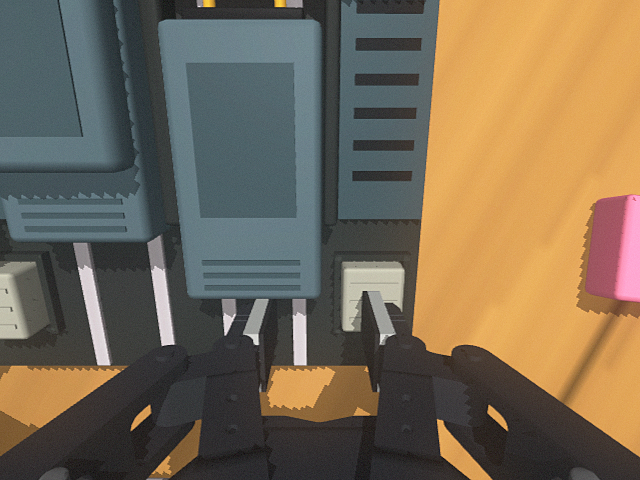

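The pack has popped out and is resting against the left finger, with its front edge at row ≈297. The right finger is on the key at (373,297). I'll check pack travel, key height and tip height.

```bash
python3 - <<'E'
from h import *
from cell import r,optics
d=dict(np.load("wrist2.npz")); Q=(cloud(d)-o)@R*1000
px=d["pixels"].astype(int)
def box(n,v0,v1,u0,u1,c,t):
    q=Q[v0:v1,u0:u1].reshape(-1,3); q=q[abs(q[:,2]-c)<t]; print(n,len(q),np.percentile(q,[1,50,99],axis=0).round(1).tolist())
box("pack",80,300,165,320,26,4)
box("keyR",268,290,348,362,14,8)
box("keyR2",295,325,345,360,14,8)
box("keyL",270,330,0,20,18,8)
box("thick",200,235,20,150,26,6)
box("fingB",298,315,250,268,25,18); box("fingA",292,310,368,382,25,18)
for h in (294,300,304,308): print(h,Q[h,262].round(1),Q[h,374].round(1))
for _ in range(3): print((R.T@np.array(r.current_contact_force())).round(2), r.current_t())
E
```

```text
pack 31510 [[-19.8, -55.8, 23.8], [22.8, -31.3, 25.6], [55.6, -6.4, 27.2]]
keyR 306 [[-23.1, -73.7, 9.4], [-18.1, -70.9, 11.3], [-14.0, -68.2, 12.9]]
keyR2 447 [[-39.5, -73.4, 10.2], [-32.4, -70.2, 11.5], [-25.6, -67.2, 13.0]]
keyL 1192 [[-37.7, 65.5, 12.4], [-24.9, 69.1, 17.0], [-13.7, 75.0, 18.9]]
thick 4537 [[4.9, 5.4, 22.9], [11.3, 26.9, 25.4], [17.4, 50.1, 27.1]]
fingB 285 [[-26.1, -37.5, 19.0], [-21.8, -33.9, 29.0], [-20.5, -28.7, 35.9]]
fingA 252 [[-24.8, -82.2, 11.4], [-21.8, -77.5, 24.7], [-21.1, -74.2, 31.8]]
294 [-18.7 -34.6  25.3] [-21.6 -78.   19.2]
300 [-21.6 -34.3  24.5] [-21.7 -77.3  24.4]
304 [-21.3 -34.9  28.4] [-21.8 -76.8  27.5]
308 [-21.8 -35.2  30.7] [-22.  -76.4  30.4]
[-4.53 -1.01  3.7 ] 11.5417
[-4.53 -1.01  3.7 ] 11.5417
[-4.53 -1.01  3.7 ] 11.5417
```

The right key is about 6.5 mm down. The slim pack has run about 22 mm and is held against finger B, which overlaps about 15 mm of its front face. The humped pack and left key haven't moved. One last steadiness check, then hand in.

```bash
python3 - <<'E'
from h import *
from cell import r,optics
r.sleep(.6)
T=np.eye(4);T[:3,:3]=Ro.from_quat(r.current_ee_rot()).as_matrix();T[:3,3]=r.current_tool_pos()
d=optics.get_image("wrist"); d["camera_from_world"]=np.linalg.inv(T@d["mount"])
q=((cloud(d)-o)@R*1000)[80:300,165:320].reshape(-1,3); q=q[abs(q[:,2]-26)<4]
x=np.percentile(q,[1,99],axis=0).round(1); print(x.tolist(),R.T@np.array(r.current_contact_force()),r.current_t())
if abs(x[0,0]+19.8)<1.5: print(r.hand_in())
E
```

```text
[[-19.8, -55.8, 23.8], [55.6, -6.4, 27.2]] [-4.19834002 -0.5818362   3.2781642 ] 12.1917
the job is handed in; nothing more can be done
None
```

I released the slim pack from the right bay and handed the job in at about 12 s: it ran about 22 mm, was steady in the last check, and is still trapped against the finger with the right key held down.

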